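# First in, first out: cooling lane of formed tubs

## Task

The sloped cooling lane is full of formed tubs. Take the oldest tub, the one at the lane's low end against the stop, and set it down level in the empty bay of the tray; then lift the freshly formed tub out of the open mould and load it upright into the lane behind the two that have rolled down, so that all three end close together against the stop. Set the tubs down without dropping them and leave the tub already in the tray, the canister, the jar and the spanner where they are.

Things in the scene. Friction and masses are not known exactly. Their poses are not given: they have to be found in the camera images.
- rack: Fixed sloped lane, a steel channel 58 mm wide with free-running rollers, on which tubs roll down by themselves. Origin on the bench under its middle, z up, x level along the lane from the low end (stop) to the open high end. Roller tops rise 10 degrees (0.1745 rad) to +x, from 55 mm above the bench at x -130 mm to 102 mm at x +138 mm. Side guides 20 mm above the rollers, 3 mm thick; stop 27 mm.
- bridge (a point): Middle of the sensor bridge's cross-bar, fixed over the lane's middle tub, 126 mm up the slope from the stop. Bar 12 x 8 mm, its underside 100 mm above the roller tops (25 mm above a tub's top), 14 mm sensor box on it; it stands on two uprights 12 x 6 mm, square to the slope, 41 mm either side of the lane's middle. Axes as rack.
- place1 (a point): Point fixed on the lane: where the centre of a tub is when it is lowest in the lane, against the stop. Axes as rack (not tilted).
- place2 (a point): Same for the second tub, 80 mm further up the slope.
- place3 (a point): Same for the third, uppermost tub, 160 mm up the slope from place1. The lane's open end is 72 mm up the slope from here.
- tub_front_c (a point): Centre (half-way up) of the oldest tub, at the start lowest in the lane, against the stop. All five tubs are alike: white open-topped rigid boxes, 80 mm long (own x), 50 mm wide (own y), 75 mm tall (own z, mouth up), walls 3 mm, about 0.12 kg. In the lane a tub stands square on the sloped rollers, so tilted by 10 degrees, its x pointing up the lane.
- tub_mid_c (a point): Centre of the second tub in the lane, touching the first. Rolls down by itself when the first is taken out.
- tub_last_c (a point): Centre of the third tub in the lane, touching the second, just beyond the bridge.
- tub_new_c (a point): Centre of the freshly formed tub, standing upright in the cavity of the mould, mouth up, x along the mould's x. Its top is 48 mm above the mould's top face.
- tub_packed_c (a point): Centre of the tub that already stands in the tray's other bay. To be left alone.
- mould: Fixed open steel mould, a block 220 mm long (x) by 110 mm (y) by 55 mm high, origin at the centre of its underside, z up. In the middle of its top face a cavity 84 x 54 mm, 27 mm deep. Two guide pillars, 18 mm thick, stand 90 mm above the top face on its long axis at x = -93 and +93 mm.
- tray: Fixed grey tray with two bays end to end along x, origin at the centre of its underside, z up. Outside 192 x 68 mm and 22 mm high; floor 4 mm, walls and the divider in the middle 4 mm thick. Each bay is 90 x 60 mm inside.
- empty_bay (a point): Centre point that a tub has when it stands level in the middle of the empty bay (the one on the tray's -x side, nearer the robot): 41.5 mm above the bench. Axes as tray; the tub's long side goes along x, either way round.
- canister_c (a point): Centre of a loose closed aluminium bottle standing upright on the bench close to the tray's robot-side end, 58 mm across, 165 mm tall. Bystander.
- jar_c (a point): Centre of a loose brown glass jar, 66 mm across, 85 mm tall. Bystander.
- spanner: Loose steel spanner, 150 mm long, lying flat on the bench; origin under its middle, x along it. Bystander.
Things that resemble listed ones, but are neither listed nor needed, are in the scene too. What is shaped like the part that bears tub_last_c but blue or green is not meant.

How it is judged:
By the outcome, as a careful person would: the job done as asked, in the order asked, and still so for the second after the job is handed in, with the robot touching nothing.
It also fails if it takes over 64 s, if anything falls off the work surface, if the arm or the gripper's body presses on something with over 40 N, if the wrist force passes 120 N, or if a joint passes its speed limit or range.

## Robot

A 6-joint arm with a two-finger parallel gripper is mounted at the origin on the work surface. World frame = base frame: x ahead of the robot, y to its left, z up, the work surface at z = 0. Lengths are in mm, angles in rad, forces in N, time in s.
With the tool pointing down it reaches from about 400 to 925 mm from the base axis. Payload 12.5 kg.
Tool frame: the origin (TCP) lies at the centre of the arm's flange, where the gripper is bolted on; the fingertips stand 190 mm ahead of it and the grasp point (between the pads) lies env.grip_point_offset ahead of it (env.grip_point_offset is the distance from the TCP to the grasp point, in mm); z points along the fingers, x is the direction in which the jaws open and shut, and the axes are right-handed (so a half turn about z gives the same grasp; the last joint's range is limited). The gripper opens to 95 mm and grips with 3 to 60 N. Pads are 20 mm wide; open, the fingers measure 119 mm over their backs; the gripper's body (75 mm by 180 mm) begins 59 mm behind the grasp point.
Start: joints at [-0.106, 0.491, 1.559, -0, 1.092, -0.106], TCP at [625, 0.023, 404.761] pointing down, gripper open.
Joint ranges: [-3.1, 3.1], [-0.84, 2.19], [0.05, 2.79], [-1.13, 4.28], [0.06, 2.93], [-2.69, 2.69]. Speed limits (rad/s): [2.22, 2.22, 2.79, 3.14, 3.14, 3.14].

## Interface

Orientations are given as [roll, pitch, yaw] about the fixed x, y, z axes, in that order (R = Rz(yaw) Ry(pitch) Rx(roll)).
In Python, from cell import state, read_camera, camera_model, job_done, env gives the robot as it stands.
- The arm moves only by the tool arm_command, never from a script. Its argument "steps" is a list of rows, each a list of 6 numbers: the shift along the tool's x, y, z in cm, then the turn, a rotation vector about the tool's x, y, z in degrees. In form: [[dx, dy, dz, rx, ry, rz], ...]. A call has 1 to 12 rows; each row is the pose to reach, as a shift and turn from the pose commanded when the call began, along the tool's axes at that moment; what a row does not reach only later rows make up. A row lasts 1/12 s, in which the tool goes at most 41.7 mm and 7.16 degrees, less where a joint would pass 70% of its speed; a pose out of reach is approached as far as the arm can. A call with a gripper value outside its range is refused whole. "jaw" is the finger opening in cm, from 0 to 9.51, set as the call begins (left out, the last holds). The fingers move at their own pace and stop on an object; the grip force is fixed at half the most. Time passes only in rows, so rows that repeat a pose let the fingers close. It gives the time, the measured TCP pose, the force and the opening at its end, in the units of the state.
- state(): the state, without advancing time (a new reading comes with each control period).
- read_camera(name): name is "scene" or "side" or "wrist"; returns the picture (480x640x3 uint8, red, green, blue); there is no depth.
- camera_model(name): a dict with "K" (3x3 intrinsics, pixels), "xyz" and "rotation" of the camera in the world. Camera axes: x right, y up, looking along -z (the intrinsics and any distortion apply to the point x, -y, -z); pixel columns grow to the right and rows downward; lengths in mm; the calibration is good to about 2 mm. A picture is of the moment at which its call begins: read the wrist's pose just before it. camera_model takes no time and is no camera call; for the wrist camera it gives the pose at the moment of the call.
- job_done(): hands the job in, once; it reports no verdict.
The state is a dict: "t": time; "joints": joint angles; "qvel": joint speeds; "tau": joint torques, N m; "eef_pos": TCP position; "tcp_rot": TCP orientation; "ft_force": force on the tool from outside, world axes, zero at the start; "moment": the same for the moment, N m; "opening": opening from 0.0 (shut) to 1.0 (fully open).
Only numpy, scipy, OpenCV 4.12 (cv2) and the standard library are available. Lean on these libraries where they do the work, as an engineer would, in place of code of your own. Each camera call takes 0.05 s, during which the arm holds its last target. There are 200 camera calls.

## Working session

There is one attempt and no reset: what is moved stays moved. The work goes in short steps, Python scripts to look and compute and a tool call to move; the robot and the scene stay as the last step left them, time stands still between calls to the robot, and variables do not carry over. Pictures are saved under pics/ and viewed, about 8 in all and at most 12, crops included, and the job is handed in when it is done.

Besides the shell and the picture viewer there is one more tool, called after ">>>" as a command line: name --pt "numbers of a row" for each row, then --argument value for the rest. arm_command: Moves the arm, as the interface text tells. Its arguments: {"type":"object","properties":{"steps":{"type":"array"},"jaw":{"type":"number"}},"required":["steps"]}

```bash
mkdir -p pics; ls
python3 - <<'E'
from cell import *
import cv2
s=state();print(s); print(env.grip_point_offset)
for n in("scene","side"):
    im=read_camera(n); cv2.imwrite(f"pics/{n}0.png",im[:,:,::-1]); print(n,camera_model(n))
print(camera_model("wrist"))
E
```

```text
pics
{'t': 0.0, 'joints': array([-1.05592109e-01,  4.91534813e-01,  1.55944322e+00, -3.01963885e-05,
        1.09169237e+00, -1.05619183e-01]), 'qvel': array([-0.00140215,  0.00075895, -0.00072079, -0.00053332,  0.00041463,
        0.00082451]), 'tau': array([-9.52334158e-04, -6.12640929e+01, -2.58175153e+01,  6.92750537e-02,
        4.83079045e-02, -1.38641695e-05]), 'eef_pos': array([6.24964194e+02, 2.92465834e-02, 4.04179156e+02]), 'tcp_rot': array([-3.14150567e+00,  1.07457194e-03,  4.10549570e-05]), 'ft_force': array([-0.39448127, -0.15918644, -0.61876143]), 'moment': array([ 0.01937444, -0.02968772,  0.03993733]), 'opening': 0.9993273156910021}
171.3
scene {'K': array([[458.24565333,   0.        , 320.51576944],
       [  0.        , 458.24565333, 236.18249671],
       [  0.        ,   0.        ,   1.        ]]), 'xyz': array([ 946.76968023, -427.04312849,  931.41016686]), 'rotation': array([0.61405792, 0.00727069, 0.69827719])}
side {'K': array([[476.00380218,   0.        , 313.27954484],
       [  0.        , 476.00380218, 235.09830607],
       [  0.        ,   0.        ,   1.        ]]), 'xyz': array([ -42.71685672, -737.51787853,  840.14526174]), 'rotation': array([ 0.93721059,  0.00832815, -0.71667338])}
{'K': array([[424.66257995,   0.        , 310.39259721],
       [  0.        , 424.66257995, 236.80696676],
       [  0.        ,   0.        ,   1.        ]]), 'xyz': array([623.9128899 ,  72.69557428, 384.43538451]), 'rotation': array([-0.26621126,  0.00057424,  0.00028099])}
```

View pics/scene0.png

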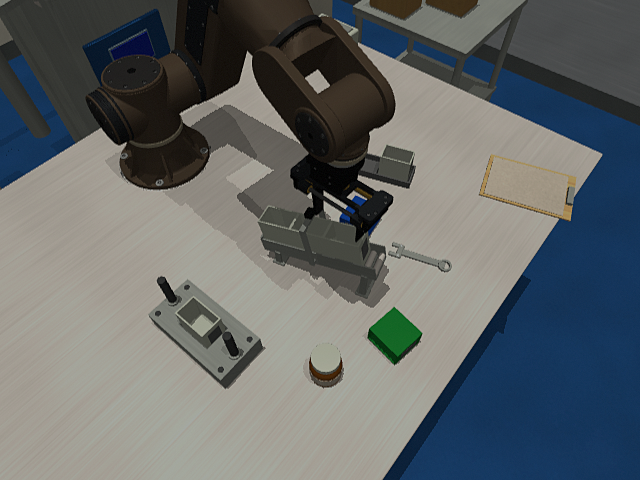

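View pics/side0.png

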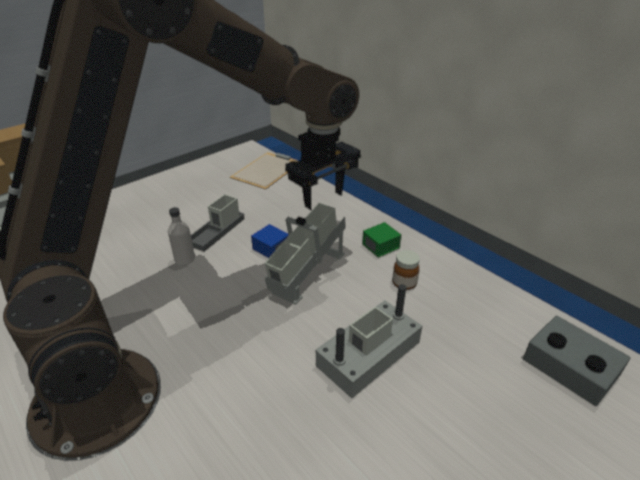

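Scene shows lane (265–385, 205–295), mould (150–262, 280–387), tray with packed tub (360–415, 148–185); blue box (~355,213) and green box (395,333) are decoys. Low end is toward the robot. I'll look at enlarged crops.

Run:
```python
import cv2
a=cv2.imread("pics/scene0.png")
def crop(im,x0,y0,x1,y1,k,n):
    c=cv2.resize(im[y0:y1,x0:x1],None,fx=k,fy=k,interpolation=cv2.INTER_CUBIC)
    for x in range((x0+9)//10*10,x1,10):
        cv2.line(c,((x-x0)*k,0),((x-x0)*k,8 if x%50 else 25),(0,0,255),1)
    for y in range((y0+9)//10*10,y1,10):
        cv2.line(c,(0,(y-y0)*k),(8 if y%50 else 25,(y-y0)*k),(0,0,255),1)
    cv2.imwrite(n,c)
crop(a,140,190,406,390,3,"pics/sc.png")
b=cv2.imread("pics/side0.png")
crop(b,165,190,431,390,3,"pics/sd.png")
```

```text
(no output)
```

View pics/sc.png

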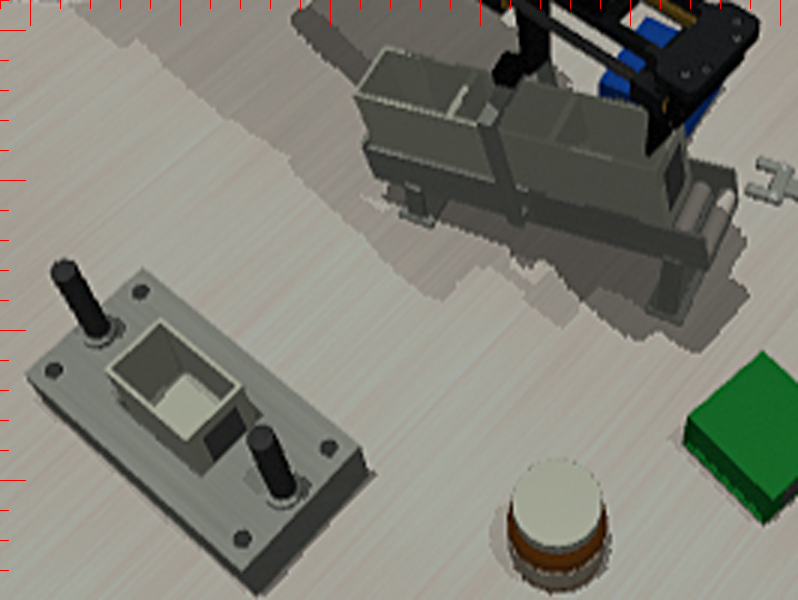

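View pics/sd.png

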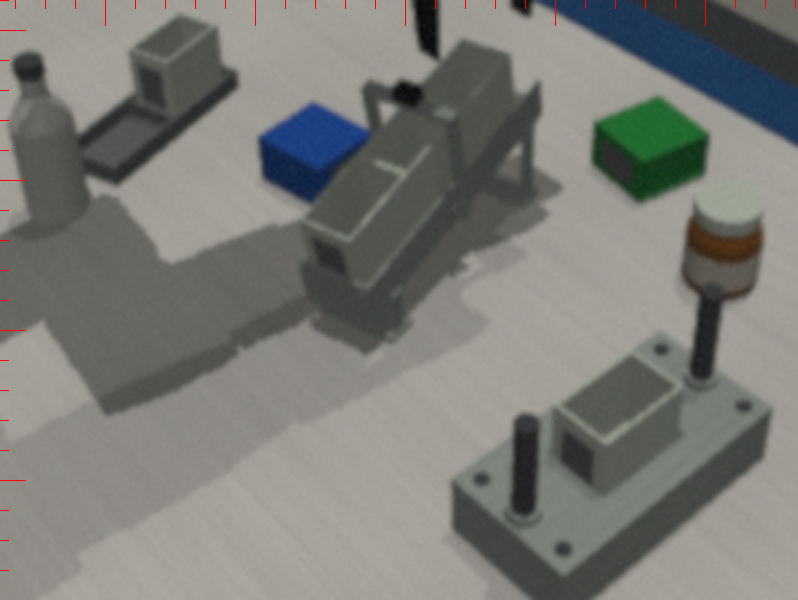

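```bash
cat > h.py <<'E'
import numpy as np
from scipy.spatial.transform import Rotation as R
from scipy.optimize import least_squares
from cell import camera_model
def proj(cm,P):
    p=(np.atleast_2d(P)-cm["xyz"])@R.from_euler('xyz',cm["rotation"]).as_matrix()
    K=cm["K"]; return np.c_[K[0,2]+K[0,0]*p[:,0]/-p[:,2],K[1,2]-K[1,1]*p[:,1]/-p[:,2]]
def ray(cm,uv,z):
    K=cm["K"];d=R.from_euler('xyz',cm["rotation"]).apply([(uv[0]-K[0,2])/K[0,0],-(uv[1]-K[1,2])/K[1,1],-1])
    return cm["xyz"]+d*(z-cm["xyz"][2])/d[2]
def W(p,P):
    return np.array(P,float)@R.from_euler('z',p[2]).as_matrix().T+[p[0],p[1],0]
def fit(obs,p0):  # obs: list (cam_model, local, uv)
    f=lambda p:np.concatenate([proj(c,W(p,[l]))[0]-u for c,l,u in obs])
    r=least_squares(f,p0,loss='soft_l1'); return r.x,f(r.x).reshape(-1,2)
c10,s10=np.cos(np.deg2rad(10)),np.sin(np.deg2rad(10))
def P(s,y,h): return (-130+s*c10-h*s10,y,55+s*s10+h*c10)
sc=lambda u,v:np.array([140+u/3,190+v/3]); sd=lambda u,v:np.array([165+u/3,190+v/3])
E
python3 - <<'E'
from h import *
A,B=camera_model("scene"),camera_model("side")
for q in ((28,377),(143,270),(362,450),(245,575)): print("m",ray(A,sc(*q),55).round(1))
for q in ((452,485),(662,333),(771,408),(565,576)): print("ms",ray(B,sd(*q),55).round(1))
m=[(-110,-55,55),(-110,55,55),(110,55,55),(110,-55,55)]
obs=[(A,l,sc(*q)) for l,q in zip(m,((28,377),(143,270),(362,450),(245,575)))]
obs+=[(B,l,sd(*q)) for l,q in zip([m[1],m[2],m[3],m[0]],((452,485),(662,333),(771,408),(565,576)))]
c=np.mean([ray(A,sc(*q),55) for q in((28,377),(143,270),(362,450),(245,575))],0)
for o in (obs[:4],obs[4:],obs):
  for sh in (0,):
    x,r=fit(o,[c[0],c[1],0.]);print("mould",x.round(3));print(r.round(1).tolist())
lo=[(A,P(0,-25,75),sc(357,96)),(A,P(0,25,75),sc(388,47)),(A,P(272,-32,20),sc(706,240)),(A,P(272,32,20),sc(737,170)),
(B,P(0,25,75),sd(305,220)),(B,P(0,-25,75),sd(350,240)),(B,P(240,25,75),sd(462,40)),(B,P(240,-25,75),sd(511,57)),(B,P(272,-32,20),sd(540,85))]
x,r=fit(lo,[600,0,.3]);print("rack",x.round(3));print(r.round(1).tolist())
for q in((131,50),(180,15),(217,28),(170,65)): print("pk",ray(B,sd(*q),79).round(1))
for q,z in(((115,183),0),((238,75),22),((78,145),22),((115,180),22)): print("tray",ray(B,sd(*q),z).round(1))
print(ray(A,(413,168),22))
E
python3 - <<'E'
import cv2
a=cv2.imread("pics/scene0.png")
cv2.imwrite("pics/tr.png",cv2.resize(a[135:200,340:430],None,fx=6,fy=6,interpolation=cv2.INTER_CUBIC))
E
```

```text
m [ 400.  -342.4   55. ]
m [ 395.8 -234.7   55. ]
m [ 616.6 -231.6   55. ]
m [ 618.2 -340.    55. ]
ms [ 387.9 -240.9   55. ]
ms [ 609.8 -236.5   55. ]
ms [ 611.  -342.3   55. ]
ms [ 393.5 -346.3   55. ]
mould [ 5.07554e+02 -2.87165e+02  1.50000e-02]
[[-1.0, 0.0], [0.6, -0.0], [0.4, -0.4], [-0.2, 0.3]]
mould [ 5.00742e+02 -2.91148e+02  2.00000e-02]
[[-0.2, -1.1], [-0.9, -0.5], [0.8, 0.2], [0.1, 1.1]]
mould [ 5.05375e+02 -2.88001e+02  1.50000e-02]
[[-2.0, -0.3], [-0.3, -0.3], [-0.6, -0.7], [-1.3, -0.1], [0.4, -3.4], [-0.3, -2.1], [1.2, -1.4], [0.3, -1.3]]
rack [5.78515e+02 6.46700e+00 2.75000e-01]
[[-1.5, -0.1], [-1.1, 0.0], [-0.3, 0.3], [-0.1, -0.0], [-1.8, -1.4], [0.4, -0.6], [0.1, -1.9], [0.1, -2.0], [0.2, -2.4]]
pk [495.8 360.1  79. ]
pk [567.6 383.9  79. ]
pk [581.8 337.7  79. ]
pk [510.  311.5  79. ]
tray [418.  280.8   0. ]
tray [593.7 327.4  22. ]
tray [409.8 329.7  22. ]
tray [408.3 258.1  22. ]
[576.93622445 392.7621639   22.        ]
```

View pics/tr.png

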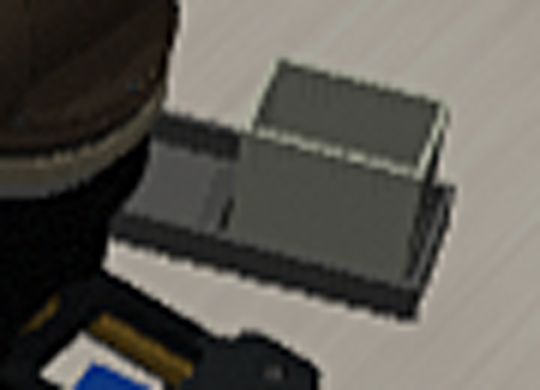

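```bash
cat >> h.py <<'E'
o=lambda k,x0,y0:(lambda u,v:np.array([x0+(u+.5)/k-.5,y0+(v+.5)/k-.5]))
sc=o(3,140,190); sd=o(3,165,190); tr=o(6,340,135)
from cell import state
def Rt(yaw,tilt=0,ax=0):  # tool down, tool x at yaw; tilt: lean fingers along horizontal direction ax by tilt
    M=R.from_euler('z',yaw)*R.from_euler('x',np.pi)
    return R.from_rotvec(tilt*np.array([np.sin(ax),-np.cos(ax),0]))*M  # z=-Z -> +tilt toward ax
def go(*targets): # (tcp pos, Rotation): prints rows relative to the current pose
    s=state();p=s["eef_pos"];M=R.from_euler('xyz',s["tcp_rot"])
    for t,Q in targets:
        d=M.inv().apply(np.array(t)-p)/10; r=np.rad2deg((M.inv()*Q).as_rotvec())
        print("ROW",d.round(2).tolist(),r.round(2).tolist(),"rows>=",max(np.linalg.norm(d)/4.17,np.linalg.norm(r)/7.16).round(1))
E
python3 - <<'E'
from h import *
A,B=camera_model("scene"),camera_model("side")
t=[(A,(96,34,22),tr(453,190)),(A,(96,-34,22),tr(415,288)),(A,(96,-34,0),tr(412,318)),(B,(96,-34,22),sd(238,75)),(B,(-96,-34,0),sd(115,183))]
x,r=fit(t,[500,315,.3]);print("tray",x.round(3));print(r.round(1).tolist())
print(R.from_euler('xyz',[0,0,0]).as_matrix()[0], Rt(0,.17,0).as_matrix()[:,2])
x=[578.5,6.5,.275]
print("place1",W(x,[P(40,0,37.5)]),"place3",W(x,[P(200,0,37.5)]))
p=W(x,[P(50,0,0)])[0]; print("can",ray(B,sd(50,228),0))
go(((p[0],p[1],405),Rt(.275-np.pi/2)))
E
```

```text
tray [4.96908e+02 3.42408e+02 3.17000e-01]
[[0.5, -0.6], [0.1, 0.5], [-0.6, 1.0], [-0.6, -2.0], [-0.1, 0.7]]
[1. 0. 0.] [ 1.69182349e-01 -1.22464680e-16 -9.85584767e-01]
place1 [[485.02974935 -19.8725018   98.87621784]] place3 [[636.67835676  22.91494281 126.65992627]]
can [3.38903250e+02 2.63885971e+02 1.13686838e-13]
ROW [-12.42, 1.54, -0.07] [0.03, 0.05, 74.24] rows>= 10.4
```

>>> arm_command --pt "-12.4 1.5 0 0 0 74.2" --pt "-12.4 1.5 0 0 0 74.2" --pt "-12.4 1.5 0 0 0 74.2" --pt "-12.4 1.5 0 0 0 74.2" --pt "-12.4 1.5 0 0 0 74.2" --pt "-12.4 1.5 0 0 0 74.2" --pt "-12.4 1.5 0 0 0 74.2" --pt "-12.4 1.5 0 0 0 74.2" --pt "-12.4 1.5 0 0 0 74.2" --pt "-12.4 1.5 0 0 0 74.2" --pt "-12.4 1.5 0 0 0 74.2" --pt "-12.4 1.5 0 0 0 74.2"

```text
t: 1.1
eef_pos: [500.9, -15.0, 404.5]
tcp_rot: [3.141, 0.0, -1.297]
ft_force: [0.1, 0.1, 0.7]
opening: 1.002
```

Run:
```python
from cell import *
import cv2,pickle
s=state(); cm=camera_model("wrist"); im=read_camera("wrist"); print(s["eef_pos"],s["tcp_rot"],s["qvel"].round(3),cm)
pickle.dump(cm,open("w1.pkl","wb")); cv2.imwrite("pics/w1.png",im[:,:,::-1])
```

```text
[500.9447311  -14.97284054 404.54643728] [ 3.14119888e+00  1.79276323e-04 -1.29710927e+00] [-0.001 -0.001 -0.     0.    -0.001 -0.106] {'K': array([[424.66257995,   0.        , 310.39259721],
       [  0.        , 424.66257995, 236.80696676],
       [  0.        ,   0.        ,   1.        ]]), 'xyz': array([571.24863077,   3.62129654, 384.73102155]), 'rotation': array([-2.66527037e-01,  3.90972635e-04, -1.29686284e+00])}
```

View pics/w1.png

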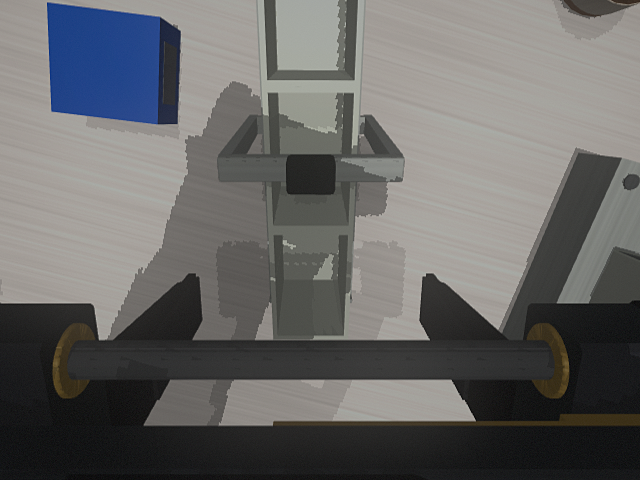

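Wrist view: lane runs vertically, front tub between rows ~230 and 338 (cols 270–350), bridge bar at rows 155–182 over the middle tub.

Run:
```python
from h import *
import pickle
C=pickle.load(open("w1.pkl","rb"));A,B=camera_model("scene"),camera_model("side")
w=[(C,P(80,25,75),(267.5,230)),(C,P(80,-25,75),(353.5,230)),(C,P(160,25,75),(262.5,87)),(C,P(160,-25,75),(361,87)),
(C,P(0,25,75),(273,338)),(C,P(0,-25,75),(345,338)),(C,P(132,41+3,108),(218,157)),(C,P(132,-44,108),(403,156))]
x,r=fit(w,[578,6,.275]);print("wrist rack",x.round(3));print(r.round(1).tolist())
la=[(A,P(0,-25,75),sc(357,96)),(A,P(0,25,75),sc(388,47)),(A,P(272,-32,20),sc(706,240)),(A,P(272,32,20),sc(737,170))]
lb=[(B,P(0,25,75),sd(305,220)),(B,P(0,-25,75),sd(350,240)),(B,P(240,25,75),sd(462,40)),(B,P(240,-25,75),sd(511,57)),(B,P(272,-32,20),sd(540,85))]
for o in (la,lb,w+la+lb):
  x,r=fit(o,[578,6,.275]);print("rack",x.round(3),abs(r).mean())
```

```text
wrist rack [5.73673e+02 3.92600e+00 2.69000e-01]
[[0.6, -0.4], [-0.4, 0.1], [-0.3, -1.1], [-0.3, -0.5], [-0.5, 0.7], [2.3, 1.1], [-1.4, -0.3], [2.6, 1.8]]
rack [5.78352e+02 7.89500e+00 2.72000e-01] 0.32101222732352497
rack [5.74515e+02 3.16500e+00 2.75000e-01] 0.6694781627345975
rack [5.73788e+02 4.02400e+00 2.70000e-01] 0.9994658895208964
```

```bash
cat >> h.py <<'E'
RK=[574,4.2,.271]; G=171.3; T10=np.deg2rad(10)
def lane(s,h):
    return W(RK,[P(s,0,h+G)])[0], Rt(RK[2]-np.pi/2,T10,RK[2])
E
python3 -c "
from h import *
go(lane(40,120),lane(40,55))"
```

```text
ROW [0.07, 6.57, 5.58] [10.02, 0.04, 0.34] rows>= 2.1
ROW [0.08, 5.44, 11.98] [10.02, 0.04, 0.34] rows>= 3.2
```

>>> arm_command --pt "0.07 3.3 2.8 5 0 0.2" --pt "0.07 6.57 5.58 10 0 0.3" --pt "0.07 6.57 5.58 10 0 0.3" --pt "0.07 6.3 7.2 10 0 0.3" --pt "0.07 6.0 8.8 10 0 0.3" --pt "0.07 5.72 10.4 10 0 0.3" --pt "0.08 5.44 11.98 10 0 0.3" --pt "0.08 5.44 11.98 10 0 0.3" --pt "0.08 5.44 11.98 10 0 0.3"

```text
t: 1.9
eef_pos: [449.2, -30.5, 284.8]
tcp_rot: [-2.969, 0.001, -1.299]
ft_force: [0.5, 0.5, 0.3]
opening: 1.0
```

>>> arm_command --pt "0 0 0 0 0 0" --pt "0 0 0 0 0 0" --pt "0 0 0 0 0 0" --pt "0 0 0 0 0 0" --pt "0 0 0 0 0 0" --pt "0 0 0 0 0 0" --pt "0 0 0 0 0 0" --pt "0 0 0 0 0 0" --jaw 3.5

```text
t: 2.57
eef_pos: [448.9, -30.5, 285.0]
tcp_rot: [-2.967, 0.0, -1.3]
ft_force: [-0.7, 0.5, 1.7]
opening: 0.525
```

Run:
```python
from h import *
from cell import *
import cv2
s=state();print(s["eef_pos"],s["tcp_rot"],s["opening"]*95,s["ft_force"]);print(lane(40,55)[0])
a=read_camera("side")[160:340,200:400,::-1]; b=read_camera("scene")[150:330,210:410,::-1]
cv2.imwrite("pics/g1.png",cv2.resize(cv2.hconcat([a,b]),None,fx=2,fy=2,interpolation=cv2.INTER_CUBIC))
```

```text
[448.87351851 -30.54808088 285.03666255] [-2.96686090e+00  4.07802598e-04 -1.30022840e+00] 49.903002356494326 [-0.70106726  0.45025545  1.71974701]
[448.83675501 -30.57473384 284.80792161]
```

View pics/g1.png

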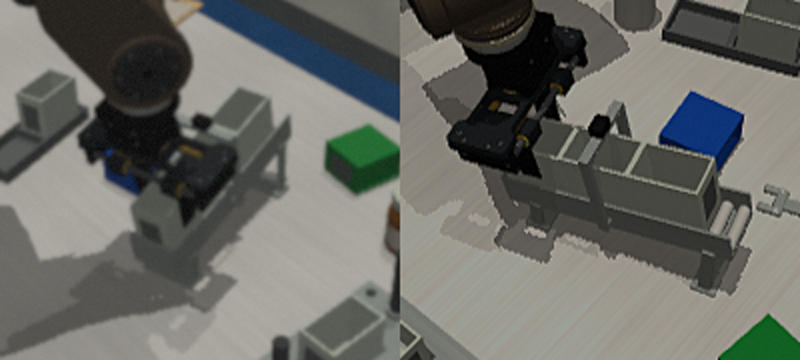

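>>> arm_command --pt "0 0 -1 0 0 0" --pt "0 0 -2.5 0 0 0" --pt "0 0 -4 0 0 0" --pt "0 0 -5.5 0 0 0" --pt "0 0 -7 0 0 0" --pt "0 0 -8.5 0 0 0" --pt "0 0 -10 0 0 0" --pt "0 0 -12 0 0 0" --pt "0 0 -14 0 0 0"

```text
t: 3.42
eef_pos: [425.1, -37.1, 423.4]
tcp_rot: [-2.968, 0.001, -1.3]
ft_force: [1.0, 0.1, -0.8]
opening: 0.526
```

Run:
```python
from h import *
TY=.313
t=W([492.5,341,TY],[(-70,0,0)])[0]; print(state()["opening"]*95)
go((t+[0,0,430],Rt(TY-np.pi/2)))
```

```text
49.95309671818695
ROW [-34.34, -9.57, 1.04] [-9.94, -0.16, -2.43] rows>= 8.6
```

>>> arm_command --pt "-3 -0.8 0.1 -1 0 -0.2" --pt "-7 -1.9 0.2 -2.5 0 -0.5" --pt "-11 -3 0.3 -3.5 0 -0.8" --pt "-15 -4.2 0.5 -5 0 -1.1" --pt "-19 -5.3 0.6 -6 0 -1.4" --pt "-23 -6.4 0.7 -7 0 -1.7" --pt "-27 -7.5 0.8 -8 0 -2" --pt "-31 -8.6 1 -9 -0.1 -2.3" --pt "-34.3 -9.6 1 -9.9 -0.2 -2.4" --pt "-34.3 -9.6 1 -9.9 -0.2 -2.4" --pt "-34.3 -9.6 1 -9.9 -0.2 -2.4"

```text
t: 4.33
eef_pos: [426.2, 320.6, 429.1]
tcp_rot: [-3.141, -0.0, -1.255]
ft_force: [-0.1, -0.4, -1.3]
opening: 0.525
```

Run:
```python
from cell import *
import cv2,pickle
s=state(); cm=camera_model("wrist"); im=read_camera("wrist"); print(s["eef_pos"],s["tcp_rot"],s["opening"]*95)
pickle.dump(cm,open("w2.pkl","wb")); cv2.imwrite("pics/w2.png",im[:,:,::-1])
b=read_camera("scene")[150:330,210:410,::-1]
v=im[:400,:,::-1].copy(); v=cv2.hconcat([v[:, 60:560], cv2.resize(b,(300,270))[:270].copy() if 0 else cv2.copyMakeBorder(cv2.resize(b,(300,270)),0,130,0,0,cv2.BORDER_CONSTANT)])
cv2.imwrite("pics/w2v.png",v)
```

```text
[426.17985995 320.55892619 429.0622429 ] [-3.14087537e+00 -1.16733986e-04 -1.25535394e+00] 49.85466459227785
```

View pics/w2v.png

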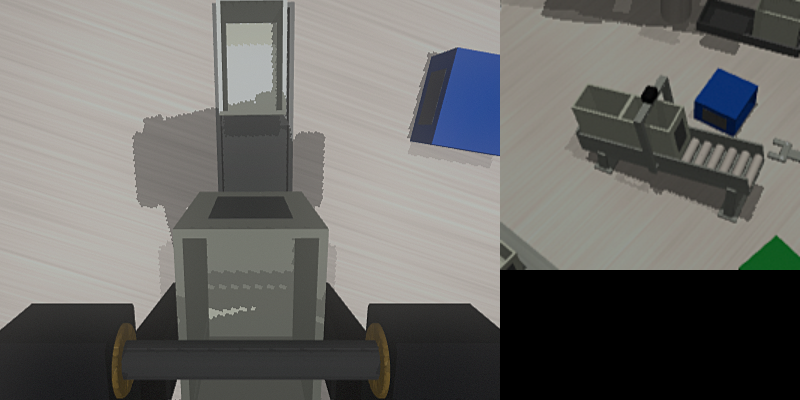

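Both remaining tubs rolled down to the stop. Held tub at centre; tray edges at columns ≈273/353 (top) and 280/352 (row 185), packed tub's near rim at row 113. Now the tray in the fixed cameras.

```bash
python3 - <<'E'
from cell import *
import cv2
a=read_camera("side")[170:260,160:250,::-1]; b=read_camera("scene")[130:220,320:440,::-1]
f=lambda i,k:cv2.resize(i,None,fx=k,fy=k,interpolation=cv2.INTER_CUBIC)
cv2.imwrite("pics/t2.png",cv2.hconcat([f(a,3.75) if 0 else f(a,4),f(b,4)])[:, :])
E
python3 - <<'E'
from h import *
import pickle
C=pickle.load(open("w2.pkl","rb"))
for u,v,z in((273,5,22),(353,5,22),(280,185,22),(352,185,22),(278,113,79),(344,113,79),(280,3,79),(344,3,79)): print(u,v,ray(C,(u,v),z).round(1))
E
```

```text
273 5 [573.9 400.1  22. ]
353 5 [594.3 337.5  22. ]
280 185 [433.5 351.1  22. ]
352 185 [454.  288.5  22. ]
278 113 [493.8 367.   79. ]
344 113 [509.1 320.2  79. ]
280 3 [565.1 387.3  79. ]
344 3 [579.  344.6  79. ]
```

View pics/t2.png

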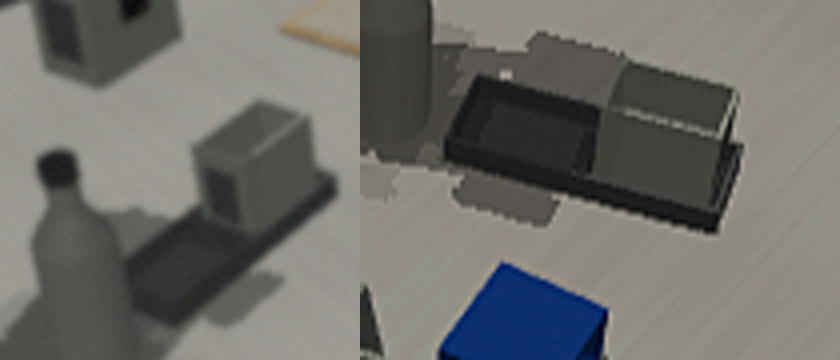

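Run:
```python
from h import *
import pickle
A,B=camera_model("scene"),camera_model("side")
C=pickle.load(open("w2.pkl","rb"))
ta=o(4,320,130);tb=o(4,160,170)
oa=[(A,l,ta(*q)) for l,q in [((-96,-34,22),(85,143)),((-96,34,22),(120,75)),((96,34,22),(383,146)),((96,-34,22),(356,206)),((96,-34,0),(356,233)),((-96,-34,0),(85,158))]]
ob=[(B,(96,-34,22),tb(337,180)),(B,(-96,-34,0),tb(165,325))]
for q in(oa,ob):
    x,r=fit(q,[495,341,.32]);print(x.round(3),r.round(1).tolist()); print("bay",W(x,[(-49+0,0,0)]).round(1))
# lateral offset by wrist edges
for x in ([493,341,.32],):
    M=R.from_euler('z',x[2]).as_matrix()
    for u,v,z in((273,5,22),(353,5,22),(280,185,22),(352,185,22),(278,113,79),(344,113,79)):
        p=ray(C,(u,v),z)-[x[0],x[1],0];print((p@M).round(1))
```

```text
[4.97416e+02 3.42881e+02 3.36000e-01] [[0.0, -1.1], [-0.7, -0.6], [0.4, -1.0], [0.9, 1.6], [-0.3, 0.3], [-0.2, 0.8]]
bay [[451.2 326.7   0. ]]
[4.95374e+02 3.41524e+02 2.58000e-01] [[0.3, -0.8], [-0.2, 0.6]]
bay [[448. 329.   0.]]
[95.4 30.7 22. ]
[ 95.1 -35.2  22. ]
[-53.3  28.3  22. ]
[-53.5 -37.5  22. ]
[ 8.9 24.5 79. ]
[  8.7 -24.8  79. ]
```

Run:
```python
from h import *
import pickle
C=pickle.load(open("w2.pkl","rb"));e=np.array([426.18,320.56,429.06]);M=R.from_euler('xyz',[-3.1409,0,-1.2554])
for u,v,h in((233,230,75),(388,230,75),(267,192,0),(360,192,0)): print(M.inv().apply(ray(C,(u,v),429.06-G-55+h)-e).round(1))
TY=.333;b=W([493.5,338.6,TY],[(-47,0,0)])[0];print(b)
Q=Rt(TY-np.pi/2)
go((b+[0,0,430],Q),(b+[0,0,233.5],Q))
```

```text
[-23.7 -39.  151.3]
[ 25.8 -39.1 151.3]
[-20.2 -39.1 226.3]
[ 25.3 -39.1 226.3]
[449.08189994 323.23665443   0.        ]
ROW [0.2, -2.29, -0.02] [-0.09, 0.0, -1.24] rows>= 0.6
ROW [0.2, -2.26, 19.63] [-0.09, 0.0, -1.24] rows>= 4.7
```

>>> arm_command --pt "0.2 -2.3 2 0 0 -1.2" --pt "0.2 -2.3 5 0 0 -1.2" --pt "0.2 -2.3 8 0 0 -1.2" --pt "0.2 -2.3 11 0 0 -1.2" --pt "0.2 -2.3 14 0 0 -1.2" --pt "0.2 -2.3 16 0 0 -1.2" --pt "0.2 -2.3 17.5 0 0 -1.2" --pt "0.2 -2.3 18.6 0 0 -1.2" --pt "0.2 -2.3 19.2 0 0 -1.2" --pt "0.2 -2.3 19.6 0 0 -1.2" --pt "0.2 -2.3 19.6 0 0 -1.2"

```text
t: 5.45
eef_pos: [449.6, 324.2, 233.8]
tcp_rot: [-3.14, 0.0, -1.238]
ft_force: [0.0, -0.0, -0.7]
opening: 0.529
```

>>> arm_command --pt "0 0 0.1 0 0 0" --pt "0 0 0.15 0 0 0" --pt "0 0 0.15 0 0 0" --pt "0 0 0.15 0 0 0"

```text
t: 5.78
eef_pos: [449.4, 324.5, 232.8]
tcp_rot: [-3.139, 0.0, -1.237]
ft_force: [0.3, -1.3, -0.3]
opening: 0.522
```

>>> arm_command --pt "0 0 0.05 0 0 0" --pt "0 0 0.1 0 0 0" --pt "0 0 0.1 0 0 0" --pt "0 0 0.1 0 0 0"

```text
t: 6.12
eef_pos: [449.4, 324.5, 231.3]
tcp_rot: [-3.14, 0.0, -1.237]
ft_force: [0.1, -0.2, -1.2]
opening: 0.524
```

>>> arm_command --pt "0 0 0.05 0 0 0" --pt "0 0 0.1 0 0 0" --pt "0 0 0.1 0 0 0" --pt "0 0 0.1 0 0 0"

```text
t: 6.45
eef_pos: [449.4, 324.5, 230.7]
tcp_rot: [-3.139, 0.0, -1.237]
ft_force: [-0.7, -0.5, 5.2]
opening: 0.526
```

>>> arm_command --pt "0 0 0 0 0 0" --pt "0 0 0 0 0 0" --pt "0 0 0 0 0 0" --pt "0 0 0 0 0 0" --pt "0 0 0 0 0 0" --pt "0 0 0 0 0 0" --jaw 8.5

```text
t: 6.95
eef_pos: [449.4, 324.4, 230.3]
tcp_rot: [-3.14, 0.0, -1.237]
ft_force: [0.1, -0.5, 0.5]
opening: 0.867
```

>>> arm_command --pt "0 0 -1 0 0 0" --pt "0 0 -3 0 0 0" --pt "0 0 -6 0 0 0" --pt "0 0 -9 0 0 0" --pt "0 0 -13 0 0 0" --pt "0 0 -17 0 0 0" --pt "0 0 -20 0 0 0" --pt "0 0 -20 0 0 0"

```text
t: 7.62
eef_pos: [448.9, 324.3, 437.2]
tcp_rot: [-3.13, 0.002, -1.237]
ft_force: [0.1, 0.9, 0.3]
opening: 0.892
```

Run:
```python
from h import *
Q=Rt(.017-np.pi/2)
go(((440,-290,430),Q))
```

```text
ROW [57.75, 20.96, 0.37] [-0.65, 0.21, 18.14] rows>= 14.7
```

>>> arm_command --pt "3 1.1 0 0 0 1" --pt "7 2.5 0 0 0 2.2" --pt "11 4 0 0 0 3.5" --pt "15 5.4 0 0 0 4.7" --pt "19 6.9 0 0 0 6" --pt "22.9 8.3 0 0 0 7.2" --pt "26.8 9.7 0 0 0 8.4" --pt "30.7 11.1 0 -0.3 0 9.6" --pt "34.6 12.5 0.2 -0.3 0 10.9" --pt "38.5 14 0.3 -0.4 0.1 12.1" --pt "42.4 15.4 0.3 -0.5 0.1 13.3" --pt "46 16.7 0.3 -0.6 0.2 14.5"

```text
t: 8.62
eef_pos: [441.0, -167.0, 427.3]
tcp_rot: [3.134, -0.004, -1.492]
ft_force: [0.6, 0.1, 0.7]
opening: 0.895
```

Run:
```python
from h import *
Q=Rt(.017-np.pi/2)
go(((440,-290,430),Q))
```

```text
ROW [12.25, 1.07, -0.21] [0.45, -0.26, 3.56] rows>= 3.0
```

>>> arm_command --pt "4 0.3 0 0.2 -0.1 1.2" --pt "8 0.7 -0.1 0.3 -0.2 2.4" --pt "12.2 1.1 -0.2 0.4 -0.3 3.6" --pt "12.2 1.1 -0.2 0.4 -0.3 3.6" --pt "12.2 1.1 -0.2 0.4 -0.3 3.6"

```text
t: 9.03
eef_pos: [440.1, -289.1, 429.2]
tcp_rot: [3.14, 0.001, -1.556]
ft_force: [-0.4, -0.4, -0.1]
opening: 0.894
```

Run:
```python
from cell import *
import cv2,pickle
s=state(); cm=camera_model("wrist"); im=read_camera("wrist"); print(s["eef_pos"],s["tcp_rot"],s["opening"]*95)
pickle.dump(cm,open("w3.pkl","wb"))
a=read_camera("side")[170:260,160:250,::-1]; b=read_camera("scene")[120:310,240:430,::-1]
f=lambda i:cv2.resize(i,(250,250),interpolation=cv2.INTER_CUBIC)
r=cv2.copyMakeBorder(cv2.vconcat([f(a),f(b)])[:480],0,0,0,0,cv2.BORDER_CONSTANT)
cv2.imwrite("pics/w3v.png",cv2.hconcat([im[:,50:590,::-1],r]))
```

```text
[ 440.12645374 -289.12226246  429.24701618] [ 3.13997963e+00  1.31244325e-03 -1.55643058e+00] 84.90643288701528
```

View pics/w3v.png

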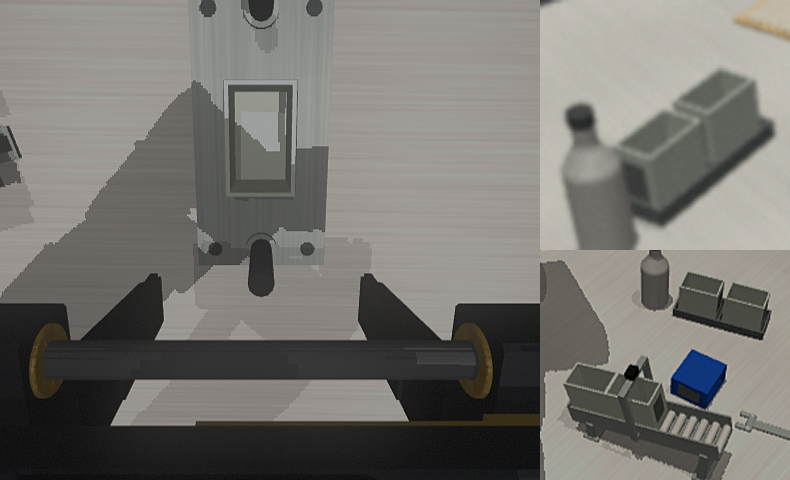

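Front tub stands level in the empty bay; two tubs at the stop. Mould tub rim at (273,80),(348,80),(275,198),(346,196).

Run:
```python
from h import *
import pickle
C=pickle.load(open("w3.pkl","rb"))
w=[(C,(40,25,103),(273,80)),(C,(40,-25,103),(348,80)),(C,(-40,25,103),(275,198)),(C,(-40,-25,103),(346,197)),(C,(-110,55,55),(248,265)),(C,(-110,-55,55),(375,264))]
for q in(w[:4],w):
    x,r=fit(q,[502,-290,.017]);print(x.round(3),r.round(1).tolist())
x[2]=.017
Q=Rt(x[2]-np.pi/2);p=np.array([x[0],x[1],28+55+G])
go((p+[0,0,100],Q),(p,Q))
```

```text
[ 4.99264e+02 -2.89296e+02  1.70000e-02] [[0.6, 0.5], [-0.8, 0.3], [1.4, -1.0], [-1.0, -0.2]]
[ 4.99515e+02 -2.89363e+02  1.90000e-02] [[0.6, 0.2], [-0.8, -0.2], [1.6, -1.3], [-0.8, -0.6], [0.9, 0.9], [-1.3, 1.4]]
ROW [0.41, -5.9, 7.52] [0.08, 0.07, 0.09] rows>= 2.3
ROW [0.42, -5.91, 17.52] [0.08, 0.07, 0.09] rows>= 4.4
```

>>> arm_command --pt "0.2 -3 3.7 0 0 0" --pt "0.4 -5.9 7.5 0 0 0" --pt "0.4 -5.9 7.5 0 0 0" --pt "0.4 -5.9 9.5 0 0 0" --pt "0.4 -5.9 12 0 0 0" --pt "0.4 -5.9 14.5 0 0 0" --pt "0.4 -5.9 16.5 0 0 0" --pt "0.4 -5.9 17.5 0 0 0" --pt "0.4 -5.9 17.5 0 0 0"

```text
t: 9.93
eef_pos: [499.5, -289.3, 253.2]
tcp_rot: [3.138, 0.003, -1.552]
ft_force: [0.1, -0.4, -0.4]
opening: 0.893
```

>>> arm_command --pt "0 0 0 0 0 0" --pt "0 0 0 0 0 0" --pt "0 0 0 0 0 0" --pt "0 0 0 0 0 0" --pt "0 0 0 0 0 0" --pt "0 0 0 0 0 0" --pt "0 0 0 0 0 0" --jaw 3.5

```text
t: 10.52
eef_pos: [499.6, -290.2, 254.9]
tcp_rot: [3.141, 0.001, -1.553]
ft_force: [-0.9, 1.2, 5.1]
opening: 0.525
```

>>> arm_command --pt "0 0 -0.5 0 0 0" --pt "0 0 -1.3 0 0 0" --pt "0 0 -2.1 0 0 0" --pt "0 0 -2.9 0 0 0" --pt "0 0 -4 0 0 0" --pt "0 0 -6 0 0 0" --pt "0 0 -9 0 0 0" --pt "0 0 -12 0 0 0" --pt "0 0 -15 0 0 0" --pt "0 0 -18 0 0 0" --pt "0 0 -20 0 0 0"

```text
t: 11.43
eef_pos: [499.4, -290.2, 458.6]
tcp_rot: [-3.14, -0.002, -1.553]
ft_force: [0.8, -0.8, -0.9]
opening: 0.525
```

Run:
```python
from h import *
go(lane(206,150))
```

```text
ROW [-29.74, -9.62, 5.11] [9.86, -1.37, -14.47] rows>= 7.6
```

Run:
```python
from h import *
go(lane(206,205))
```

```text
ROW [-29.49, -8.71, -0.31] [9.86, -1.37, -14.47] rows>= 7.4
```

>>> arm_command --pt "-3 -1.5 0 1 0 -1.4" --pt "-6.5 -3 0 2 -0.3 -3" --pt "-10 -5 0 3 -0.5 -4.8" --pt "-13.5 -6.5 -0.1 4.4 -0.6 -6.5" --pt "-17 -7.5 -0.1 5.7 -0.8 -8.2" --pt "-20.5 -8.2 -0.2 6.9 -0.9 -10" --pt "-24 -8.5 -0.3 8 -1.1 -11.8" --pt "-27.5 -8.7 -0.3 9.2 -1.3 -13.4" --pt "-29.5 -8.7 -0.3 9.86 -1.37 -14.47" --pt "-29.5 -8.7 -0.3 9.86 -1.37 -14.47" --pt "-29.5 -8.7 -0.3 9.86 -1.37 -14.47"

```text
t: 12.35
eef_pos: [581.3, 6.8, 458.5]
tcp_rot: [-2.969, 0.003, -1.298]
ft_force: [-1.1, 0.0, -0.8]
opening: 0.524
```

Run:
```python
from h import *
from cell import *
import cv2,pickle
s=state(); print(s["eef_pos"],s["tcp_rot"],s["opening"]*95,s["qvel"].round(3));print(lane(206,205)[0])
cm=camera_model("wrist"); im=read_camera("wrist"); pickle.dump(cm,open("w4.pkl","wb"))
b=read_camera("scene")[130:310,240:420,::-1]
cv2.imwrite("pics/w4v.png",cv2.hconcat([im[:480,100:520,::-1],cv2.copyMakeBorder(cv2.resize(b,(360,360),interpolation=cv2.INTER_CUBIC),0,120,0,0,cv2.BORDER_CONSTANT)]))
go(lane(205,75),lane(205,57.5))
```

```text
[581.2612558    6.84928383 458.51313871] [-2.96874693e+00  2.55837326e-03 -1.29799557e+00] 49.81563131689268 [-0.037  0.01  -0.002 -0.002 -0.    -0.002]
[581.25189513   6.2148305  461.35468206]
ROW [-0.06, 0.02, 12.69] [0.11, 0.14, -0.06] rows>= 3.0
ROW [-0.06, 0.01, 14.44] [0.11, 0.14, -0.06] rows>= 3.5
```

View pics/w4v.png

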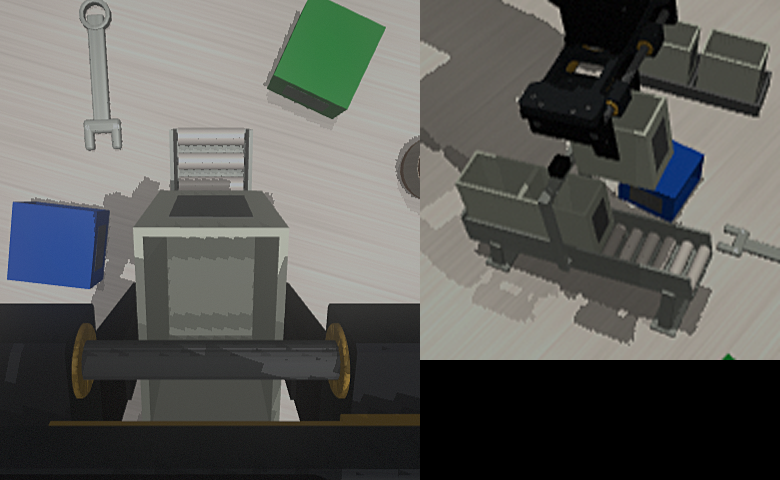

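Run:
```python
from h import *
import pickle
C=pickle.load(open("w4.pkl","rb"))
print(proj(C,W(RK,[P(272,32,20),P(272,-32,20)])).round(1))
M=R.from_euler('xyz',[-2.96875,.00256,-1.298]);e=np.array([581.26,6.85,458.51])
# end-wall top corners in hand (expected x=+-25,y=-40,z=151)
print(proj(C,e+M.apply([[-25,-40,151.3],[25,-40,151.3],[-25,-40,226.3],[25,-40,226.3]])).round(1))
```

```text
[[269.3 128.9]
 [353.3 129.1]]
[[228.8 227.3]
 [385.3 227.3]
 [257.2 190.3]
 [359.3 190.4]]
```

Lane end seen at (269,128)/(352,128), predicted (269,129)/(353,129): aligned. Descend.

>>> arm_command --pt "-0.1 0 2 0.1 0.1 0" --pt "-0.1 0 5 0.1 0.1 0" --pt "-0.1 0 8 0.1 0.1 0" --pt "-0.1 0 10.5 0.1 0.1 0" --pt "-0.1 0 12.5 0.1 0.1 0" --pt "-0.1 0 13.5 0.1 0.1 0" --pt "-0.1 0 14.1 0.1 0.1 0" --pt "-0.1 0 14.4 0.1 0.1 0" --pt "-0.1 0 14.4 0.1 0.1 0" --pt "-0.1 0 14.4 0.1 0.1 0"

```text
t: 13.28
eef_pos: [605.1, 13.7, 316.8]
tcp_rot: [-2.966, 0.001, -1.301]
ft_force: [0.3, 0.2, -1.6]
opening: 0.525
```

>>> arm_command --pt "0 0 0.05 0 0 0" --pt "0 0 0.1 0 0 0" --pt "0 0 0.1 0 0 0" --pt "0 0 0.1 0 0 0"

```text
t: 13.62
eef_pos: [605.2, 14.1, 315.1]
tcp_rot: [-2.967, 0.001, -1.3]
ft_force: [-0.6, -0.4, -0.7]
opening: 0.523
```

Run:
```python
from h import *
print(state()["ft_force"]);go(lane(205,55))
```

```text
[-0.58060491 -0.4143682  -0.7098274 ]
ROW [0.12, 0.04, 0.16] [-0.01, 0.06, -0.03] rows>= 0.0
```

>>> arm_command --pt "0 0 0.05 0 0 0" --pt "0 0 0.1 0 0 0" --pt "0 0 0.1 0 0 0" --pt "0 0 0.1 0 0 0"

```text
t: 13.95
eef_pos: [605.4, 14.1, 314.0]
tcp_rot: [-2.967, 0.001, -1.3]
ft_force: [-0.6, 1.0, 2.4]
opening: 0.523
```

>>> arm_command --pt "0 0 0.03 0 0 0" --pt "0 0 0.07 0 0 0" --pt "0 0 0.07 0 0 0" --pt "0 0 0.07 0 0 0"

```text
t: 14.28
eef_pos: [605.5, 14.2, 314.0]
tcp_rot: [-2.966, 0.001, -1.3]
ft_force: [-2.3, 1.3, 7.6]
opening: 0.525
```

>>> arm_command --pt "0 0 0 0 0 0" --pt "0 0 0 0 0 0" --pt "0 0 0 0 0 0" --pt "0 0 0 0 0 0" --pt "0 0 0 0 0 0" --pt "0 0 0 0 0 0" --pt "0 0 0 0 0 0" --jaw 8.5

```text
t: 14.87
eef_pos: [605.5, 14.1, 313.0]
tcp_rot: [-2.968, 0.001, -1.3]
ft_force: [-1.0, -0.5, 0.7]
opening: 0.888
```

>>> arm_command --pt "0 0 -1 0 0 0" --pt "0 0 -3 0 0 0" --pt "0 0 -5 0 0 0" --pt "0 0 -8 0 0 0" --pt "0 0 -11 0 0 0" --pt "0 0 -14 0 0 0" --pt "0 0 -17 0 0 0" --pt "4 0 -19 0 0 0" --pt "8 0 -20 0 0 0" --pt "12 0 -20 0 0 0" --pt "16 0 -20 0 0 0" --pt "16 0 -20 0 0 0"

```text
t: 15.87
eef_pos: [615.5, -155.2, 510.1]
tcp_rot: [-2.967, -0.0, -1.305]
ft_force: [0.6, 0.6, 0.1]
opening: 0.895
```

Run:
```python
from cell import *
import cv2
a=read_camera("side")[150:330,160:360,::-1]; b=read_camera("scene")[130:310,240:440,::-1]
cv2.imwrite("pics/end.png",cv2.resize(cv2.hconcat([a,b]),None,fx=2,fy=2,interpolation=cv2.INTER_CUBIC)); print(state()["t"])
```

```text
15.9667
```

View pics/end.png

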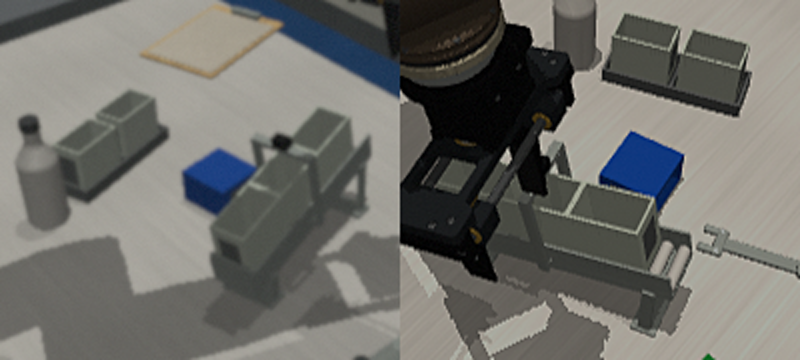

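```bash
python3 -c "
from cell import *
print(job_done())"
```

```text
the job is handed in; nothing more can be done
None
```

The job is done and handed in at about 16 s, against the 64 s limit. The oldest tub stands in the tray's empty bay, and the fresh tub from the mould is loaded upright behind the two that rolled down.

**Last pictures:** Both tubs stand upright in the tray. The three lane tubs sit together with no visible gap. The third tub's upper end is within about 2 pixels of where the original third tub's end was before the job. In the last pictures the canister and spanner look unmoved. The jar was outside the final crops, and the arm never worked near it.

**Forces:** No force reading passed about 8 N. Both tubs were lowered until the force showed contact before I released them.

**Disagreement:** The scene camera placed things about 4–7 mm away from the side and wrist cameras. I went by the wrist and side views, and checked the tray and the mould again with the wrist camera before working there. The gripper hid the low end of the lane in the last scene picture, so the check that the tubs rest against the stop comes from the side camera.

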